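# Shut and clip the packed storage tub

### The job

Close the lid of the white storage tub: press the lid right down onto its seal, then fold its three hinged clip flaps (front, left and right) down over the rim one after another, pushing each in until it snaps under its catch rib and stays. Press gently enough not to crack the plastic (under 25 N), and leave the other things on the table where they are.

Things in the scene. Friction and masses are not known exactly. Their poses are not given: they have to be found in the camera images.
- tub: white plastic tub packed with plaster pieces, fixed firmly on the table: 160 mm deep (its x), 220 wide (its y), rim 118 high, 134 with the lid shut. Origin: centre of its underside, z up; -x is its front (robot's side), +y its left, +x its back with the lid hinge. Packed full, its front, left and right walls bulge out by 0 to 8 mm under the flaps, each differently; this is not measured, so must be felt.
- lid (a joint): opening angle of the grey lid, rad: 0 = lying on the rim's rubber seal (a little negative when clipped), 0.35 to 0.75 at the start. Hinge line along tub y at tub x = 86 mm, z = 121 mm. The stiff hinge (0.45 N m) holds the lid where it is left; pushing it down takes 4 to 7 N. If it is left 3 mm or more proud of the seal at the front, the flaps do not hook in rightly.
- lid_middle (a point): middle of the lid's top face, 86 mm from the hinge line and 13 mm above the hinge plane; axes of the lid (x towards the hinge, z out of the top). The lid is a flat plate 172 x 238 mm, its underside in the hinge plane, 10 mm thick and 13 mm in its raised middle part (125 x 175 mm).
- hinge_front (a point): middle of the front flap's hinge line on the lid's edge; moves with the lid. Lid shut: at tub-frame (-92, 0, 124) mm, outward is tub -x. Each flap is a grey plate 70 mm wide along its hinge, reaching 46 mm from the hinge line, 4 mm thick, with a hook ridge across its inner face 36 mm from the hinge line.
- hinge_left (a point): the same for the left flap. Lid shut: at tub-frame (0, 122, 124) mm, outward is tub +y. Flaps swing on springy hinges: folding one takes under 1 N until its ridge meets the catch rib, 60 mm long, that stands out 8.5 mm from the wall behind it, underside 87 mm above the table.
- hinge_right (a point): the same for the right flap. Lid shut: at tub-frame (0, -122, 124) mm, outward is tub -y. Pushed inward 34 to 44 mm below the hinge line, a flap resists with 7 to 14 N over some 5 mm, then snaps under its rib and stops hard against the wall 2 to 3 mm farther in.
- flap_front (a joint): fold angle of the front flap, rad: 0 = straight down out of the lid, 1.57 = straight out in the lid's plane; 1.1 to 1.7 at the start. Snapped home it stays at -0.03 to 0.23, by how far its wall bulges. Not snapped, it springs back out to 0.6 or more when let go. The flaps and tub crack when pressed with over 25 N.
- flap_left (a joint): the same for the left flap
- flap_right (a joint): the same for the right flap
- tape: bystander: a paper roll of tape lying flat, 96 mm across, 25 mm high; origin at the centre of its underside
- cup: bystander: a clear plastic mixing cup, 72 mm across, 75 mm high; origin at the centre of its underside
- mould_half: bystander: half of a plaster mould, a slab 100 x 75 x 34 mm with a knob on it, 56 mm high in all; origin at the centre of its underside
- spatula: bystander: a spatula with a wooden handle, 240 mm long, lying flat; origin at the centre of its underside
- spray_can: bystander: an upright aluminium spray can, 66 mm across, about 190 mm high; origin at the centre of its underside
- bowl: bystander: a dark rubber mixing bowl, 130 mm across, 60 mm high; origin at the centre of its underside
- mallet: bystander: a hammer with a wooden handle, 260 mm long, lying flat; origin at the centre of its underside

How it is judged:
On the way, in this order (a step that is already met when the one before it is completed fails the run):
1. the lid is pressed down onto its seal (value of joint lid below 0.015 rad), for 0.2 s.
2. a first flap is folded home (value of joint lid below 0.015 rad and value of joint any of flap_front, flap_left, flap_right below 0.36 rad), for 0.2 s.
3. a second flap is folded home (value of joint lid below 0.015 rad and (value of joint each of flap_front, flap_left below 0.36 rad or value of joint each of flap_front, flap_right below 0.36 rad or value of joint each of flap_left, flap_right below 0.36 rad)), for 0.2 s.
At the end, for the whole second after the job is handed in: The lid lies on its seal (opening angle under 0.015 rad) and all three flaps have snapped under their ribs and stay there by themselves (fold angle under 0.36 rad, at rest), let go (value of joint lid below 0.015 rad and value of joint each of flap_front, flap_left, flap_right below 0.36 rad and velocity of joint each of lid, flap_front, flap_left, flap_right below 0.05 rad/s); the robot touches nothing.
It fails at once if the tub, its lid or a flap is pressed with more than 25 N (contact force between any of the fingers, the arm and tub above 25 N).
It fails at once if another thing on the table is shifted by more than 25 mm (distance of any of tape, cup, mould_half, spatula, spray_can, bowl, mallet from where it was at the start of the episode above 0.025 m).
It also fails if it takes over 62 s, if anything falls off the work surface, if the arm or the gripper's body presses on something with over 40 N, if the wrist force passes 120 N, or if a joint passes its speed limit or range.

### The arm

A 6-joint arm with a two-finger parallel gripper is mounted at the origin on the work surface. World frame = base frame: x ahead of the robot, y to its left, z up, the work surface at z = 0. Lengths are in m, angles in rad, forces in N, time in s.
With the tool pointing down it reaches from about 0.275 to 0.85 m from the base axis. Payload 5.2 kg.
Tool frame: the origin (TCP) lies at the very end of the fingers, on their centre line; the grasp point (between the pads) lies 19 mm behind it; y points along the fingers, z is the direction in which the jaws open and shut, and the axes are right-handed (so a half turn about y gives the same grasp; the last joint's range is limited). The gripper opens to 85 mm and grips with 20 to 120 N. Pads are 22 mm wide; open, the fingers measure 114 mm over their backs; the gripper's body (76 mm by 85 mm) begins 54 mm behind the grasp point. The pads swing forward as they close: fully open they stand 13 mm farther back than shut.
Start: joints at [1.095, 0.259, 1.535, -0, 1.348, -0.203], TCP at [0.148, 0.53, 0.231] pointing down, gripper open.
Joint ranges: [-3.14, 3.14], [-0.91, 2.08], [0.19, 2.58], [-1.22, 4.36], [0.22, 2.71], [-3.12, 3.12]. Speed limits (rad/s): [2.57, 2.57, 3.14, 3.14, 3.14, 3.14].

### API

Orientations are given as a unit quaternion [w, x, y, z].
In Python, from station import arm, capture, ticket, spotter gives the robot as it stands. The module is installed in compiled form; this text tells all that it offers.
- The arm moves only by the tool step_arm, never from a script. Its arguments are lists of equal length, an entry for each row: "hand": the opening, from 0 (shut) to 1 (fully open); "slide": the shift along the tool's x, y, z in m, a list of three; "twist": the turn, a rotation vector about the tool's x, y, z in rad, a list of three. In form: {"hand": [hand, ...], "slide": [[tx, ty, tz], ...], "twist": [[wx, wy, wz], ...]}. A call has 1 to 10 rows; each row shifts and turns the commanded pose from where the row before left it, along the tool's axes as they then stand; what a row does not reach is not made up. A row lasts 1/8 s, in which the tool goes at most 62.5 mm and 10.7 degrees, less where a joint would pass 70% of its speed; a pose out of reach is approached as far as the arm can. A call is refused whole if a number of a shift passes 0.0625 or a number of a turn 0.188, either way. A call with a gripper value outside its range is refused whole. The fingers move at their own pace and stop on an object; "squeeze" is the grip in N (left out, the last holds). Time passes only in rows, so rows that do not move let the fingers close. It gives the time, the measured TCP pose, the force and the opening at its end, in the units of the state.
- arm.read_state(): the state, without advancing time (a new reading comes with each control period).
- capture(name): name is "side" or "top"; returns a dict with "color" (400x640x3 uint8, red, green, blue), "fovy" (degrees; the focal length in pixels is half the picture's height over the tangent of half this angle, whatever the lens; pixels are square), "cx", "cy" (the principal point, pixels), "dist_coeffs" ([k1, k2, p1, p2, k3] as OpenCV has them; the pictures are not rectified), "T" (4x4, takes a point from camera to world coordinates). Camera axes: x right, y down, z forward; pixel columns grow to the right and rows downward; lengths in m; the calibration is good to about 2 mm. A picture is of the moment at which its call begins. There is no depth.
- ticket.hand_in(): hands the job in, once; it reports no verdict.
Trained networks look in the newest picture that a camera, given by its name, has taken for a name from the list of things; names that differ only in an ending like _2 or _b are one class to them, and where a whole thing is asked for, a point or a joint stands for the part that bears it (a point fixed in the world has none). Each returns a list of dicts, best first, with "p" (0 to 1); they miss things now and then, are a little off and sometimes report something else, mostly with a low value. They report only what shows in the picture. A call takes as long as a camera call.
- spotter.find_in(camera, thing): "extent" ([left, top, right, bottom] in pixels, round what is visible of it).
- spotter.regions_of(camera, thing): "pixels" (400x640 bool, what is visible of it) and "extent" ([left, top, right, bottom] in pixels, round what is visible of it).
- spotter.tip_of(camera, thing): "xy" ([column, row] in pixels: a listed point, or the origin of a listed thing).
The state is a dict: "time": time; "q": joint angles; "joint_velocities": joint speeds; "joint_torque": joint torques, N m; "tool_pos": TCP position; "eef_rot": TCP orientation; "force": force on the tool from outside, world axes, zero at the start; "torque": the same for the moment, N m; "finger_gap": opening from 0.0 (shut) to 1.0 (fully open).
Only numpy, scipy, OpenCV 4.12 (cv2) and the standard library are available. Lean on these libraries where they do the work, as an engineer would, in place of code of your own. Each camera call takes 0.05 s, during which the arm holds its last target.

## Working session

There is one attempt and no reset: what is moved stays moved. The work goes in short steps, Python scripts to look and compute and a tool call to move; the robot and the scene stay as the last step left them, time stands still between calls to the robot, and variables do not carry over. Pictures are saved under pics/ and viewed, and the job is handed in when it is done.

Besides the shell and the picture viewer there is one more tool, called after "Emit:" by a JSON object that holds its "op" and its "data". step_arm: Moves the arm, as the interface text tells. Its arguments: {"type":"object","properties":{"hand":{"type":"array","items":{"type":"number"}},"slide":{"type":"array","items":{"type":"array","items":{"type":"number"}}},"twist":{"type":"array","items":{"type":"array","items":{"type":"number"}}},"squeeze":{"type":"number"}},"required":["hand","slide","twist"]}

```bash
mkdir -p pics; ls; cat > h.py <<'E'
import numpy as np, cv2
from station import arm, capture, ticket, spotter
def cam(n,save=None):
    c=capture(n)
    if save: cv2.imwrite(f'pics/{save}.png',c['color'][:,:,::-1])
    f=200/np.tan(np.radians(c['fovy'])/2)
    c['K']=np.array([[f,0,c['cx']],[0,f,c['cy']],[0,0,1.]])
    c['d']=np.array(c['dist_coeffs'],float);c['T']=np.array(c['T']);return c
def ray(c,xy):
    u=cv2.undistortPoints(np.array([[xy]],float),c['K'],c['d'])[0,0]
    return c['T'][:3,3],c['T'][:3,:3]@np.array([u[0],u[1],1.])
def atz(c,xy,z):
    o,d=ray(c,xy);return o+d*(z-o[2])/d[2]
def proj(c,P):
    Ti=np.linalg.inv(c['T']);
    return cv2.projectPoints(np.array(P,float).reshape(-1,3),cv2.Rodrigues(Ti[:3,:3])[0],Ti[:3,3],c['K'],c['d'])[0][:,0]
E
python3 - <<'E'
from h import *
np.set_printoptions(precision=4,suppress=True)
for n in ['side','top']:
    c=cam(n,n+'0'); print(n,c['fovy'],c['T'],c['d'])
    for t in ['tub','lid','lid_middle','hinge_front','hinge_left','hinge_right','flap_front']:
        print(t,[(np.round(r['xy'],1),round(r['p'],2)) for r in spotter.tip_of(n,t)][:3] if not t in('lid','flap_front') else '', [(np.round(r['extent']),round(r['p'],2)) for r in spotter.find_in(n,t)][:3])
print(arm.read_state())
E
```

```text
pics
side 43.247218035132065 [[ 0.7623 -0.3678  0.5326 -0.1928]
 [-0.647  -0.4078  0.6443 -0.8464]
 [-0.0198 -0.8357 -0.5488  0.8735]
 [ 0.      0.      0.      1.    ]] [-0.0793  0.      0.      0.      0.    ]
tub [(array([328.6, 224. ]), 0.87), (array([353.5, 198.7]), 0.63)] [(array([285., 147., 375., 254.]), 0.96), (array([185., 162., 261., 192.]), 0.5)]
lid  [(array([249., 174., 272., 206.]), 0.75), (array([286., 151., 378., 214.]), 0.68)]
lid_middle [(array([333.1, 172.8]), 0.87), (array([354.3, 195.6]), 0.74)] [(array([286., 150., 375., 212.]), 0.82)]
hinge_front [(array([305.4, 169.1]), 0.83)] [(array([286., 148., 375., 215.]), 0.81)]
hinge_left [(array([316.3, 155.8]), 0.76)] [(array([286., 146., 374., 214.]), 0.81), (array([283., 176., 300., 178.]), 0.29)]
hinge_right [(array([354.4, 195.4]), 0.67)] [(array([287., 149., 379., 212.]), 0.95)]
flap_front  [(array([250., 172., 273., 203.]), 0.7), (array([286., 160., 309., 177.]), 0.62), (array([283., 148., 375., 253.]), 0.44)]
top 48.1563474592639 [[-0.0149 -0.9821  0.1879  0.3032]
 [-0.9999  0.0151 -0.0005  0.0372]
 [-0.0023 -
[... 436 characters left out ...]
82)] [(array([252., 156., 380., 234.]), 0.69)]
hinge_right [(array([362.8, 194.7]), 0.58)] [(array([249., 153., 377., 234.]), 0.56), (array([294., 211., 322., 233.]), 0.54)]
flap_front  [(array([292., 210., 322., 234.]), 0.71)]
{'time': 1.3, 'q': array([ 1.0952,  0.2586,  1.535 ,  0.    ,  1.348 , -0.2028]), 'joint_velocities': array([-0.0007, -0.0024,  0.001 , -0.0004,  0.0006,  0.0011]), 'joint_torque': array([ -0.0023, -44.5935, -29.0892,  -0.0003,   0.0009,   0.    ]), 'tool_pos': array([0.1481, 0.5297, 0.2313]), 'eef_rot': array([-0.7005,  0.7005, -0.0962,  0.0961]), 'force': array([-0.6103,  0.4887,  0.7553]), 'torque': array([0.0029, 0.0211, 0.0102]), 'finger_gap': 1.0019030113428975}
```

View pictures.

View pics/side0.png

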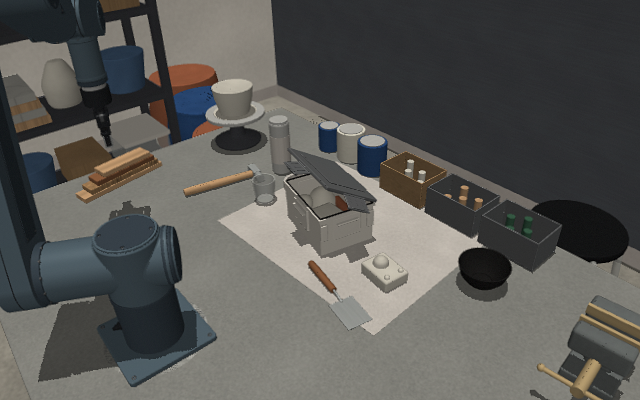

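View pics/top0.png

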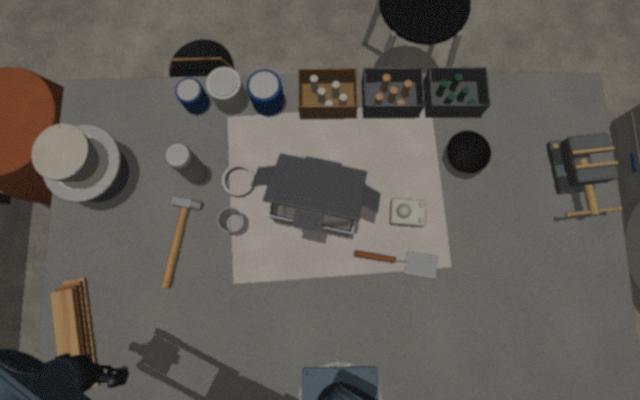

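```bash
python3 - <<'E'
import cv2
for n,(x0,y0,x1,y1) in dict(side0=(250,120,410,270),top0=(230,130,400,255)).items():
    i=cv2.imread(f'pics/{n}.png')[y0:y1,x0:x1]; cv2.imwrite(f'pics/{n}c.png',cv2.resize(i,None,fx=4.5 if n[0]=='t' else 4,fy=4.5 if n[0]=='t' else 4,interpolation=2))
E
```

```text
(no output)
```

View pics/side0c.png

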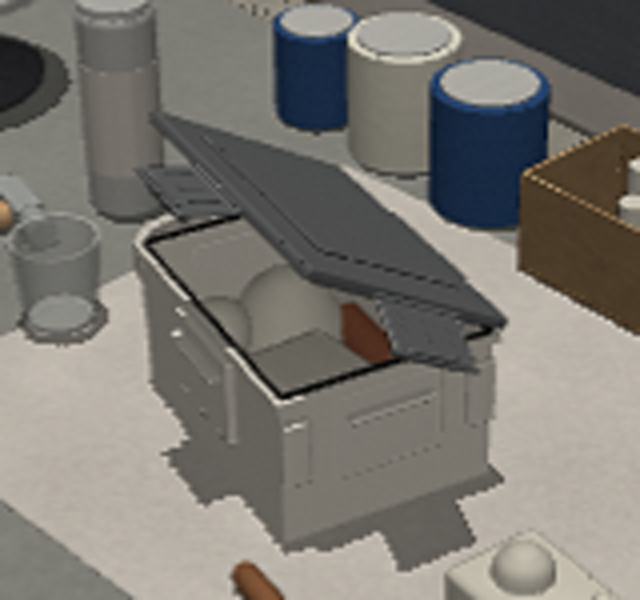

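View pics/top0c.png

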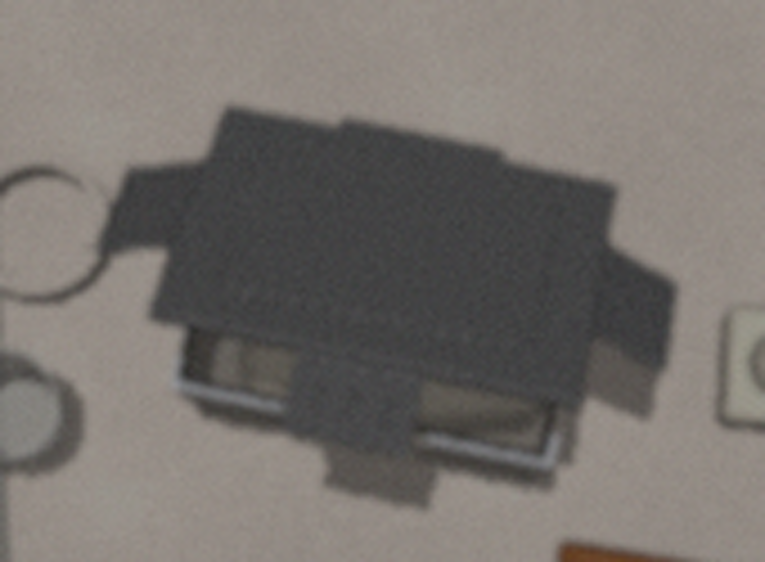

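```bash
cat > fit.py <<'E'
from h import *
import pickle
from scipy.optimize import least_squares
def lidpt(a,u,v,w): # u from hinge fwd, v tub y, w up
    return np.array([.086-u*np.cos(a)-w*np.sin(a), v, .121+u*np.sin(a)*1-0+w*np.cos(a)*1]) if False else np.array([.086-u*np.cos(a)+w*np.sin(a), v, .121+u*np.sin(a)+w*np.cos(a)])
def flappt(a,which,f,s,r):
    # s along hinge, r distance
    o=r*np.sin(f); dn=-r*np.cos(f)
    if which=='f': return lidpt(a,.178+o,s,.003+dn)
    sg=1 if which=='l' else -1
    return lidpt(a,.086+s,sg*(.122+o),.003+dn)
def tow(p,P):
    c,s=np.cos(p[2]),np.sin(p[2]); return np.array([p[0]+c*P[0]-s*P[1],p[1]+s*P[0]+c*P[1],P[2]])
def tub(x,y,z): return lambda p:tow(p,np.array([x,y,z]))
def lid(u,v,w): return lambda p:tow(p,lidpt(p[3],u,v,w))
def fl(k,s,r):
    i={'f':4,'l':5,'r':6}[k]
    return lambda p:tow(p,flappt(p[3],k,p[i],s,r))
E
python3 - <<'E'
from fit import *
np.set_printoptions(precision=4,suppress=True)
cs=cam('side'); ct=cam('top'); pickle.dump((cs,ct),open('cams.pkl','wb'))
S=lambda x,y:(250+x/4,120+y/4); T=lambda x,y:(230+x/4.5,130+y/4.5)
ob=[('s',S(155,115),lid(.172,.119,.010)),('s',S(500,325),lid(0,-.119,.010)),
('s',S(283,400),tub(-.08,-.11,.118)),('s',S(137,240),tub(-.08,.11,.118)),('s',S(290,550),tub(-.08,-.11,0)),
('s',S(475,370),fl('r',-.035,.046)),('s',S(385,355),fl('r',.035,.046)),('s',S(140,170),fl('f',.035,.046)),('s',S(180,215),fl('f',-.035,.046)),
('t',T(150,318),lid(.172,.119,.01)),('t',T(588,405),lid(.172,-.119,.01)),('t',T(617,188),lid(0,-.119,.01)),('t',T(230,107),lid(0,.119,.01)),
('t',T(180,385),tub(-.08,.11,.118)),('t',T(557,468),tub(-.08,-.11,.118)),
('t',T(130,168),fl('l',-.035,.046)),('t',T(103,252),fl('l',.035,.046)),('t',T(678,287),fl('r',-.035,.046)),('t',T(660,370),fl('r',.035,.046)),
('t',T(285,432),fl('f',.035,.046)),('t',T(412,458),fl('f',-.035,.046)),
('s',(333.1,172.8),lid(.086,0,.013)),('t',(315.8,184.5),lid(.086,0,.013)),('s',(305.4,169.1),lid(.178,0,.003)),('t',(308.3,210.4),lid(.178,0,.003)),
('s',(316.3,155.8),lid(.086,.122,.003)),('s',(354.4,195.4),lid(.086,-.122,.003)),('t',(269.9,176.6),lid(.086,.122,.003)),('t',(362.8,194.7),lid(.086,-.122,.003)),
('s',(328.6,224),tub(0,0,0)),('t',(317.1,202.6),tub(0,0,0))]
def res(p): return np.concatenate([proj(cs if k=='s' else ct,f(p))[0]-np.array(xy) for k,xy,f in ob])
r=least_squares(res,[.5,.04,.1,.55,1.4,1.4,1.4],loss='soft_l1')
print(r.x,np.sqrt(np.diag(np.linalg.inv(r.jac.T@r.jac)))); 
for (k,xy,f),e in zip(ob,res(r.x).reshape(-1,2)): print(k,np.round(xy),e)
np.save('p.npy',r.x)
for n in ['tape','cup','mould_half','spray_can','spatula']:
    for c,nm in((ct,'top'),(cs,'side')):
        q=spotter.tip_of(nm,n)
        print(n,nm,[(atz(c,z['xy'],0)[:2],round(z['p'],2)) for z in q[:2]])
E
```

```text
[ 0.5595  0.0518 -0.2156  0.5149  1.3796  1.248   1.084 ] [0.0011 0.0008 0.0065 0.0137 0.0758 0.0675 0.0555]
s [289. 149.] [-0.6425 -0.894 ]
s [375. 201.] [ 3.8435 -1.7506]
s [321. 220.] [-0.6339  0.1245]
s [284. 180.] [0.4006 0.7093]
s [322. 258.] [-1.2841 -1.6719]
s [369. 212.] [0.1568 1.551 ]
s [346. 209.] [1.9664 0.9531]
s [285. 162.] [-2.0467 -0.7755]
s [295. 174.] [-0.7132 -0.13  ]
t [263. 201.] [ 0.3155 -1.4275]
t [361. 220.] [-0.4833 -1.4707]
t [367. 172.] [ 0.9298 -2.6788]
t [281. 154.] [-0.6883 -1.7625]
t [270. 216.] [ 0.0512 -0.3706]
t [354. 234.] [-1.412  -2.2507]
t [259. 167.] [-0.4338  0.1717]
t [253. 186.] [-1.8174  0.4672]
t [381. 194.] [-0.2677 -0.4122]
t [377. 212.] [1.177  1.2845]
t [293. 226.] [-0.7496  0.3172]
t [322. 232.] [-0.0191  0.3852]
s [333. 173.] [-0.3681 -0.7992]
t [316. 184.] [ 2.4721 -1.8267]
s [305. 169.] [-1.3688 -0.8931]
t [308. 210.] [2.6849 2.1374]
s [316. 156.] [-5.2342  0.6212]
s [354. 195.] [-0.2564  1.285 ]
t [270. 177.] [ 1.367  -0.4605]
t [363. 195.] [ 2.2167 -0.05  ]
s [329. 224.] [-0.5224  1.5597]
t [317. 203.] [0.739  0.3301]
tape top [(array([0.6332, 0.2827]), 0.67)]
tape side [(array([0.6216, 0.2824]), 0.38)]
cup top [(array([0.5048, 0.2986]), 0.61), (array([ 0.3965, -0.1613]), 0.29)]
cup side [(array([0.4911, 0.2734]), 0.7)]
mould_half top [(array([ 0.5214, -0.2074]), 0.92)]
mould_half side [(array([ 0.5273, -0.2069]), 0.78), (array([ 0.3917, -0.1678]), 0.3)]
spray_can top [(array([0.6451, 0.409 ]), 0.64)]
spray_can side []
spatula top [(array([ 0.3923, -0.1605]), 0.81), (array([ 0.5806, -0.0755]), 0.51)]
spatula side [(array([ 0.3934, -0.1666]), 0.63)]
```

```bash
cat > g.py <<'E'
from fit import *
from scipy.spatial.transform import Rotation as R
np.set_printoptions(precision=4,suppress=True)
p=np.load('p.npy')
def st():
    s=arm.read_state(); q=s['eef_rot']; return s,R.from_quat([q[1],q[2],q[3],q[0]])
def t2w(x,y,z): return tow(p,np.array([x,y,z]))
def w2t(P):
    d=P[:2]-p[:2];c,s=np.cos(p[2]),np.sin(p[2]);return np.array([c*d[0]+s*d[1],-s*d[0]+c*d[1],P[2]])
def goto(*tp):
    "tub-frame targets -> tool slides"
    s,Ro=st(); cur=s['tool_pos']
    for t in tp:
        W=t2w(*t); d=Ro.inv().apply(W-cur); print('to',t,W,'slide',d,'rows>=',np.ceil(np.abs(d).max()/.06)); cur=W
def where():
    s,Ro=st(); f=s['force']; c,sn=np.cos(p[2]),np.sin(p[2])
    print('t',round(s['time'],2),'tub',w2t(s['tool_pos'])*1000,'Ftub',[round(v,2) for v in(c*f[0]+sn*f[1],-sn*f[0]+c*f[1],f[2])]); 
    A=Ro.as_matrix(); print('axes x',A[:,0],'y',A[:,1],'z',A[:,2])
E
python3 - <<'E'
from g import *
where()
s,Ro=st(); tx=np.array([np.cos(p[2]),np.sin(p[2]),0]);ty=np.array([-tx[1],tx[0],0])
for z in(tx,ty,-tx,-ty):
    y=np.array([0,0,-1.]);x=np.cross(y,z); D=Ro.inv()*R.from_matrix(np.c_[x,y,z]); print(z,D.as_rotvec())
print(s['q'])
goto((-.03,0,.30))
E
```

```text
t 1.9 tub [-504.0646  378.753   231.3256] Ftub [np.float64(-0.25), np.float64(-0.01), np.float64(0.33)]
axes x [ 0.963  -0.2694  0.0001] y [ 0.0001 -0.     -1.    ] z [0.2694 0.963  0.    ]
[ 0.9768 -0.214   0.    ] [-0.0001  1.5137  0.    ]
[0.214  0.9768 0.    ] [-0.     -0.0571  0.0001]
[-0.9768  0.214  -0.    ] [ 0.     -1.6279  0.0001]
[-0.214  -0.9768 -0.    ] [-0.0001  3.0845 -0.    ]
[ 1.0952  0.2586  1.535  -0.0001  1.348  -0.2028]
to (-0.03, 0, 0.3) [0.5302 0.0582 0.3   ] slide [ 0.4949 -0.0686 -0.3511] rows>= 9.0
```

Emit:
{"op": "step_arm", "data": {"hand": [0,0,0,0,0,0,0,0,0,0], "slide": [[0,-0.03,0],[0.05,-0.03,-0.04],[0.053,-0.01,-0.042],[0.053,0,-0.042],[0.053,0,-0.042],[0.053,0,-0.042],[0.053,0,-0.042],[0.053,0,-0.042],[0.053,0,-0.042],[0.053,0,-0.042]], "twist": [[0,-0.057,0],[0,0,0],[0,0,0],[0,0,0],[0,0,0],[0,0,0],[0,0,0],[0,0,0],[0,0,0],[0,0,0]]}}

```text
time: 3.15
tool_pos: [0.5007, 0.0971, 0.2972]
eef_rot: [0.703, -0.703, 0.076, -0.077]
force: [0.8, 0.2, -0.4]
finger_gap: 0.002
```

```bash
python3 - <<'E'
from g import *
where(); goto((-.035,0,.225),(-.05,0,.14)); print(arm.read_state()['q'],arm.read_state()['finger_gap'])
E
```

```text
t 3.15 tub [-67.1497  31.6805 297.2415] Ftub [np.float64(0.75), np.float64(0.37), np.float64(-0.43)]
axes x [ 0.9767 -0.2144  0.0007] y [ 0.0008  0.0003 -1.    ] z [0.2144 0.9767 0.0005]
to (-0.035, 0, 0.225) [0.5253 0.0593 0.225 ] slide [ 0.0321  0.0723 -0.0317] rows>= 2.0
to (-0.05, 0, 0.14) [0.5107 0.0625 0.14  ] slide [-0.0151  0.085  -0.    ] rows>= 2.0
[-0.0276  0.1483  1.5139  0.0003  1.4786 -1.3823] 0.002003355628665673
```

Emit:
{"op": "step_arm", "data": {"hand": [0,0], "slide": [[0,0,0],[0,0,0]], "twist": [[0,0,0],[0,0,0]]}}

```text
time: 3.4
tool_pos: [0.4993, 0.0989, 0.2967]
eef_rot: [0.703, -0.703, 0.077, -0.076]
force: [0.1, -0.1, 0.1]
finger_gap: 0.002
```

```bash
python3 - <<'E'
from g import *
where(); goto((-.035,0,.225),(-.05,0,.14)); 
E
```

```text
t 3.4 tub [-68.9088  33.1084 296.7047] Ftub [np.float64(0.13), np.float64(-0.03), np.float64(0.09)]
axes x [ 0.9766 -0.2152 -0.0011] y [-0.001   0.0005 -1.    ] z [0.2152 0.9766 0.0002]
to (-0.035, 0, 0.225) [0.5253 0.0593 0.225 ] slide [ 0.034   0.0717 -0.0331] rows>= 2.0
to (-0.05, 0, 0.14) [0.5107 0.0625 0.14  ] slide [-0.0149  0.085  -0.    ] rows>= 2.0
```

Emit:
{"op": "step_arm", "data": {"hand": [0,0,0,0,0,0,0], "slide": [[0.017,0.035,-0.0165],[0.017,0.035,-0.0165],[-0.002,0.01,0],[-0.002,0.01,0],[-0.002,0.01,0],[-0.002,0.01,0],[0,0,0]], "twist": [[0,0,0],[0,0,0],[0,0,0],[0,0,0],[0,0,0],[0,0,0],[0,0,0]]}}

```text
time: 4.28
tool_pos: [0.5173, 0.0615, 0.1864]
eef_rot: [-0.703, 0.703, -0.076, 0.076]
force: [0.2, -0.6, 0.5]
finger_gap: -0.0
```

```bash
python3 - <<'E'
from g import *
where()
E
```

```text
t 4.28 tub [-43.3434   0.4157 186.3697] Ftub [np.float64(0.29), np.float64(-0.52), np.float64(0.49)]
axes x [ 0.9769 -0.2136 -0.001 ] y [-0.001  0.    -1.   ] z [ 0.2136  0.9769 -0.0002]
```

Emit:
{"op": "step_arm", "data": {"hand": [0,0,0,0], "slide": [[-0.002,0.009,0],[-0.002,0.009,0],[-0.002,0.009,0],[0,0.009,0]], "twist": [[0,0,0],[0,0,0],[0,0,0],[0,0,0]]}}

```text
time: 4.78
tool_pos: [0.5118, 0.0624, 0.1502]
eef_rot: [-0.703, 0.703, -0.076, 0.076]
force: [-0.4, -0.2, 1.6]
finger_gap: -0.0
```

```bash
python3 - <<'E'
from g import *
where(); cam('side','side1')
E
```

```text
t 4.78 tub [-48.9276   0.1405 150.1924] Ftub [np.float64(-0.39), np.float64(-0.28), np.float64(1.64)]
axes x [ 0.9768 -0.2142 -0.0005] y [-0.0005  0.0001 -1.    ] z [ 0.2142  0.9768 -0.0001]
```

View pics/side1.png

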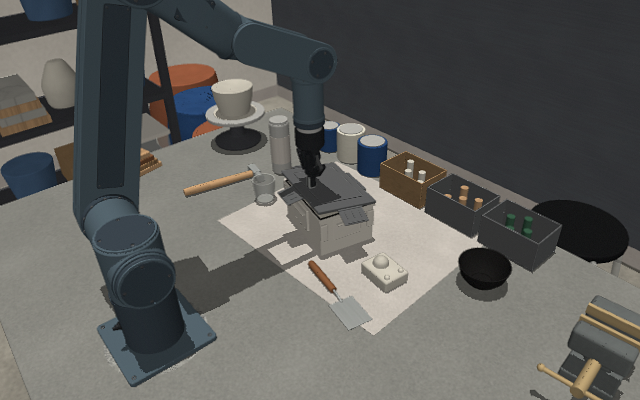

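Emit:
{"op": "step_arm", "data": {"hand": [0,0,0,0,0], "slide": [[0,0.003,0],[0,0.003,0],[0,0.003,0],[0,0.003,0],[0,0.002,0]], "twist": [[0,0,0],[0,0,0],[0,0,0],[0,0,0],[0,0,0]]}}

```text
time: 5.45
tool_pos: [0.512, 0.0625, 0.1368]
eef_rot: [0.703, -0.703, 0.076, -0.076]
force: [-0.4, -0.1, 0.9]
finger_gap: -0.007
```

Emit:
{"op": "step_arm", "data": {"hand": [0,0,0], "slide": [[0,0.0015,0],[0,0.001,0],[0,0.001,0]], "twist": [[0,0,0],[0,0,0],[0,0,0]]}}

```text
time: 5.82
tool_pos: [0.5121, 0.0624, 0.1335]
eef_rot: [-0.703, 0.703, -0.076, 0.076]
force: [-1.3, 1.3, 1.3]
finger_gap: -0.0
```

```bash
python3 - <<'E'
from g import *
where()
E
```

```text
t 5.83 tub [-48.5923   0.1989 133.4898] Ftub [np.float64(-1.53), np.float64(0.98), np.float64(1.35)]
axes x [ 0.9768 -0.2141  0.0001] y [ 0.0001 -0.     -1.    ] z [ 0.2141  0.9768 -0.    ]
```

Emit:
{"op": "step_arm", "data": {"hand": [0,0], "slide": [[0,0.001,0],[0,0,0]], "twist": [[0,0,0],[0,0,0]]}}

```text
time: 6.08
tool_pos: [0.5121, 0.0625, 0.1327]
eef_rot: [-0.703, 0.703, -0.076, 0.076]
force: [-1.9, 0.1, 4.4]
finger_gap: 0.002
```

```bash
python3 - <<'E'
from g import *
where(); c=cam('side','side2');cv2.imwrite('pics/side2c.png',cv2.resize(c['color'][120:270,250:410,::-1],None,fx=4,fy=4,interpolation=2))
E
```

```text
t 6.08 tub [-48.6531   0.2182 132.7001] Ftub [np.float64(-1.84), np.float64(-0.31), np.float64(4.42)]
axes x [ 0.9768 -0.2141  0.0001] y [ 0.0001 -0.     -1.    ] z [0.2141 0.9768 0.    ]
```

View pics/side2c.png

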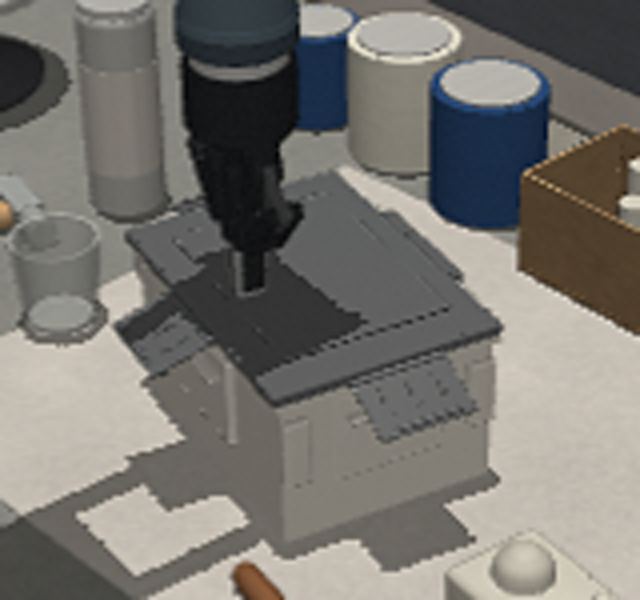

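Emit:
{"op": "step_arm", "data": {"hand": [0,0], "slide": [[0,0.001,0],[0,0,0]], "twist": [[0,0,0],[0,0,0]]}}

```text
time: 6.38
tool_pos: [0.512, 0.0625, 0.132]
eef_rot: [-0.703, 0.703, -0.076, 0.076]
force: [-4.7, 0.6, 7.0]
finger_gap: -0.002
```

Emit:
{"op": "step_arm", "data": {"hand": [0,0,0], "slide": [[0,0.001,0],[0,0.0005,0],[0,0,0]], "twist": [[0,0,0],[0,0,0],[0,0,0]]}}

```text
time: 6.75
tool_pos: [0.512, 0.0625, 0.1314]
eef_rot: [-0.703, 0.703, -0.076, 0.076]
force: [-5.5, 0.7, 13.4]
finger_gap: -0.001
```

Emit:
{"op": "step_arm", "data": {"hand": [0,0,0,0,0], "slide": [[0,-0.02,0],[-0.01,-0.03,0],[-0.035,0,0],[-0.035,0,0],[0,0,0]], "twist": [[0,0,0],[0,0,0],[0,0,0],[0,0,0],[0,0,0]]}}

```text
time: 7.38
tool_pos: [0.4318, 0.0801, 0.1797]
eef_rot: [0.703, -0.703, 0.076, -0.076]
force: [0.5, -0.0, 0.4]
finger_gap: 0.001
```

```bash
python3 - <<'E'
from g import *
where(); cs=cam('side'); c=cam('top');cv2.imwrite('pics/top3c.png',cv2.resize(c['color'][130:255,230:400,::-1],None,fx=4.5,fy=4.5,interpolation=2)); pickle.dump((cs,c),open('c3.pkl','wb'))
cv2.imwrite('pics/side3c.png',cv2.resize(cs['color'][120:270,250:410,::-1],None,fx=4,fy=4,interpolation=2))
E
```

```text
t 7.38 tub [-130.8016    0.3154  179.7463] Ftub [np.float64(0.53), np.float64(0.08), np.float64(0.39)]
axes x [ 0.977  -0.2133 -0.001 ] y [-0.001   0.0002 -1.    ] z [ 0.2133  0.977  -0.0001]
```

View pics/top3c.png

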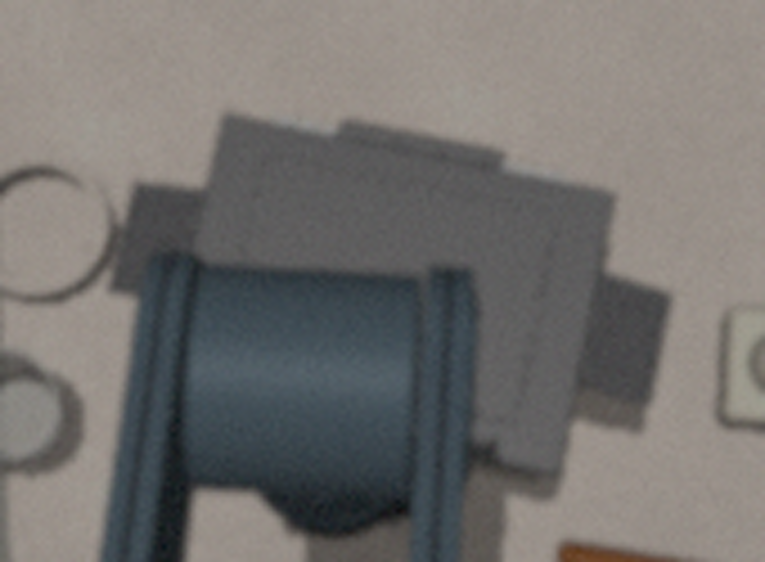

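View pics/side3c.png

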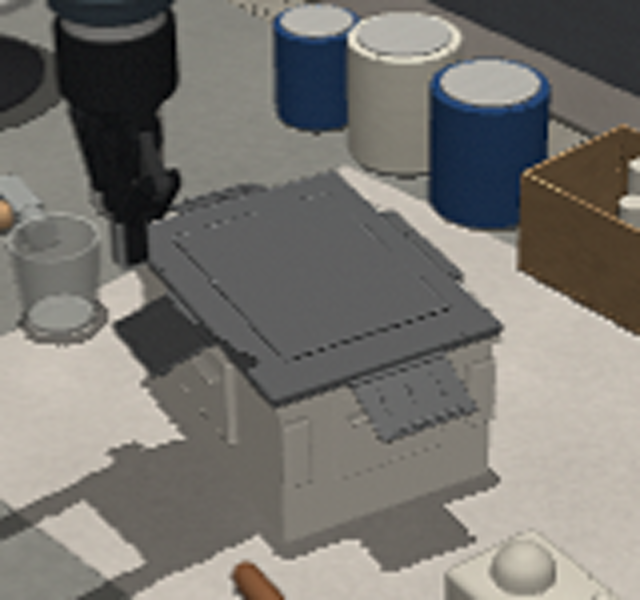

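```bash
python3 - <<'E'
from g import *
cs,ct=pickle.load(open('c3.pkl','rb'))
S=lambda x,y:(250+x/4,120+y/4); T=lambda x,y:(230+x/4.5,130+y/4.5)
L=lambda u,v,w:(lambda q:tow(q,lidpt(0,u,v,w)))
F=lambda k,s,r:(lambda q:tow(q,flappt(0,k,q[3] if k=='l' else q[4],s,r)))
ob=[('s',S(148,225),L(.172,.119,.01)),('s',S(278,401),L(.172,-.119,.005)),('s',S(502,325),L(0,-.119,.01)),('s',S(335,170),L(0,.119,.01)),
('t',T(228,112),L(0,.119,.01)),('t',T(613,193),L(0,-.119,.01)),('t',T(558,474),L(.172,-.119,.01)),('s',S(283,545),tub(-.08,-.11,0)),('s',S(490,478),tub(.08,-.11,0)),
('s',S(390,440),F('r',.035,.046)),('s',S(475,412),F('r',-.035,.046)),('t',T(670,295),F('r',-.035,.046)),('t',T(652,402),F('r',.035,.046)),
('t',T(135,185),F('l',-.035,.046)),('t',T(112,290),F('l',.035,.046))]
def res(p): return np.concatenate([proj(cs if k=='s' else ct,f(p))[0]-np.array(xy) for k,xy,f in ob])
r=least_squares(res,[*p[:3],1.3,1.2],loss='soft_l1')
print(r.x,np.sqrt(np.diag(np.linalg.inv(r.jac.T@r.jac)))); 
for (k,xy,f),e in zip(ob,res(r.x).reshape(-1,2)): print(k,np.round(xy),e)
E
```

```text
[ 0.5583  0.0514 -0.2229  1.2183  1.1106] [0.0012 0.0012 0.0072 0.1036 0.0694]
s [287. 176.] [-5.9039 -0.2586]
s [320. 220.] [-0.6041  0.0752]
s [376. 201.] [ 1.4394 -1.1984]
s [334. 162.] [ 0.2283 -1.1332]
t [281. 155.] [-0.2291 -1.108 ]
t [366. 173.] [ 1.8872 -1.3604]
t [354. 235.] [ 1.5608 -0.5536]
s [321. 256.] [-0.1436 -0.1705]
s [372. 240.] [-0.8843 -1.4273]
s [348. 230.] [-2.2812  0.7919]
s [369. 223.] [ 0.246 -0.273]
t [379. 196.] [ 0.8642 -0.0104]
t [375. 219.] [0.0335 1.4619]
t [260. 171.] [ 0.3789 -0.3846]
t [255. 194.] [-0.5989  1.0576]
```

Emit:
{"op": "step_arm", "data": {"hand": [0,0,0,0,0,0,0,0,0], "slide": [[0.001,0.02,0],[0,0.012,0],[0,0.011,0],[0,0.011,0],[0,0.01,0],[0,0.01,0],[0,0.01,0],[0,0.01,0],[0,0,0]], "twist": [[0,0,0],[0,0,0],[0,0,0],[0,0,0],[0,0,0],[0,0,0],[0,0,0],[0,0,0],[0,0,0]]}}

```text
time: 8.6
tool_pos: [0.4342, 0.0794, 0.0851]
eef_rot: [-0.703, 0.703, -0.077, 0.075]
force: [-0.5, 0.5, -0.1]
finger_gap: 0.003
```

```bash
python3 - <<'E'
from g import *
where(); c=cam('side');cv2.imwrite('pics/side4c.png',cv2.resize(c['color'][120:270,250:410,::-1],None,fx=4,fy=4,interpolation=2))
E
```

```text
t 8.6 tub [-128.3457    0.1112   85.0813] Ftub [np.float64(-0.6), np.float64(0.37), np.float64(-0.07)]
axes x [ 0.9768 -0.2141 -0.0019] y [-0.0019  0.0001 -1.    ] z [ 0.2141  0.9768 -0.0003]
```

View pics/side4c.png

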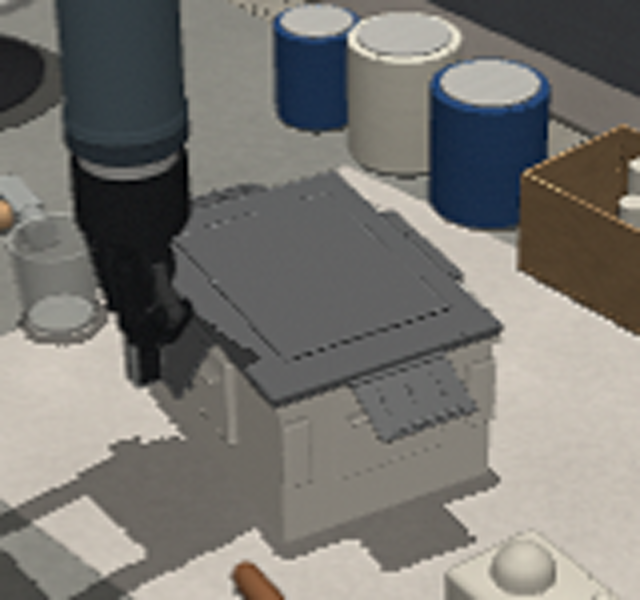

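Emit:
{"op": "step_arm", "data": {"hand": [0,0,0,0], "slide": [[0.003,0,0],[0.002,0,0],[0.002,0,0],[0,0,0]], "twist": [[0,0,0],[0,0,0],[0,0,0],[0,0,0]]}}

```text
time: 9.15
tool_pos: [0.4421, 0.0778, 0.0861]
eef_rot: [-0.703, 0.703, -0.076, 0.076]
force: [0.2, -0.7, 0.2]
finger_gap: 0.001
```

Emit:
{"op": "step_arm", "data": {"hand": [0,0,0], "slide": [[0.001,0,0],[0.001,0,0],[0,0,0]], "twist": [[0,0,0],[0,0,0],[0,0,0]]}}

```text
time: 9.52
tool_pos: [0.4438, 0.0774, 0.086]
eef_rot: [-0.703, 0.703, -0.076, 0.076]
force: [-0.1, 0.5, 0.2]
finger_gap: -0.002
```

Emit:
{"op": "step_arm", "data": {"hand": [0,0,0], "slide": [[0.001,0,0],[0.001,0,0],[0,0,0]], "twist": [[0,0,0],[0,0,0],[0,0,0]]}}

```text
time: 9.9
tool_pos: [0.4458, 0.077, 0.086]
eef_rot: [-0.703, 0.703, -0.076, 0.076]
force: [-0.0, 0.0, 0.3]
finger_gap: -0.004
```

Emit:
{"op": "step_arm", "data": {"hand": [0,0,0], "slide": [[0.001,0,0],[0.001,0,0],[0,0,0]], "twist": [[0,0,0],[0,0,0],[0,0,0]]}}

```text
time: 10.28
tool_pos: [0.4477, 0.0766, 0.086]
eef_rot: [0.703, -0.703, 0.076, -0.076]
force: [-0.6, -0.4, 0.2]
finger_gap: 0.002
```

Emit:
{"op": "step_arm", "data": {"hand": [0,0,0], "slide": [[0.001,0,0],[0.001,0,0],[0,0,0]], "twist": [[0,0,0],[0,0,0],[0,0,0]]}}

```text
time: 10.65
tool_pos: [0.4488, 0.0763, 0.0856]
eef_rot: [0.703, -0.703, 0.077, -0.076]
force: [-3.2, 1.1, -1.3]
finger_gap: 0.002
```

Emit:
{"op": "step_arm", "data": {"hand": [0,0,0], "slide": [[0.001,0,0],[0.001,0,0],[0,0,0]], "twist": [[0,0,0],[0,0,0],[0,0,0]]}}

```text
time: 11.02
tool_pos: [0.4528, 0.0755, 0.0864]
eef_rot: [-0.703, 0.703, -0.075, 0.077]
force: [-0.5, 0.2, 0.2]
finger_gap: -0.001
```

```bash
python3 - <<'E'
from g import *
where(); c=cam('side');cv2.imwrite('pics/side5c.png',cv2.resize(c['color'][150:250,260:380,::-1],None,fx=5,fy=5,interpolation=2))
E
```

```text
t 11.03 tub [-109.3221    0.2484   86.3953] Ftub [np.float64(-0.49), np.float64(0.11), np.float64(0.17)]
axes x [ 0.9768 -0.2142  0.0025] y [ 0.0025 -0.0004 -1.    ] z [0.2142 0.9768 0.0002]
```

View pics/side5c.png

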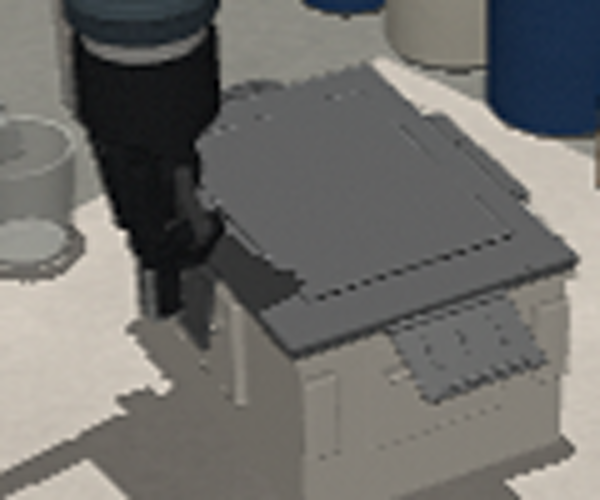

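Emit:
{"op": "step_arm", "data": {"hand": [0,0], "slide": [[0.001,0,0],[0,0,0]], "twist": [[0,0,0],[0,0,0]]}}

```text
time: 11.32
tool_pos: [0.453, 0.0754, 0.0862]
eef_rot: [0.703, -0.703, 0.076, -0.077]
force: [-2.0, 0.3, 0.2]
finger_gap: -0.005
```

Emit:
{"op": "step_arm", "data": {"hand": [0,0], "slide": [[0.001,0,0],[0,0,0]], "twist": [[0,0,0],[0,0,0]]}}

```text
time: 11.58
tool_pos: [0.4532, 0.0753, 0.086]
eef_rot: [0.703, -0.703, 0.076, -0.076]
force: [-3.1, 0.7, 1.4]
finger_gap: -0.001
```

Emit:
{"op": "step_arm", "data": {"hand": [0,0,0], "slide": [[0.001,0,0],[0.001,0,0],[0,0,0]], "twist": [[0,0,0],[0,0,0],[0,0,0]]}}

```text
time: 11.95
tool_pos: [0.4534, 0.0753, 0.0857]
eef_rot: [0.703, -0.703, 0.078, -0.075]
force: [-7.5, 1.8, 6.8]
finger_gap: 0.001
```

```bash
python3 - <<'E'
from g import *
where()
E
```

```text
t 11.95 tub [-108.73      0.1984   85.702 ] Ftub [np.float64(-7.73), np.float64(0.12), np.float64(6.79)]
axes x [ 0.9768 -0.2139 -0.0042] y [-0.0042  0.0006 -1.    ] z [ 0.2139  0.9768 -0.0003]
```

Emit:
{"op": "step_arm", "data": {"hand": [0,0,0,0], "slide": [[-0.005,0,0],[-0.02,0,0],[-0.025,-0.02,0],[0,-0.05,0]], "twist": [[0,0,0],[0,0,0],[0,0,0],[0,0,0]]}}

```text
time: 12.45
tool_pos: [0.4033, 0.0859, 0.1546]
eef_rot: [-0.703, 0.703, -0.078, 0.074]
force: [1.8, -0.6, 0.4]
finger_gap: -0.002
```

```bash
python3 - <<'E'
from g import *
where(); c=cam('side');cv2.imwrite('pics/side6c.png',cv2.resize(c['color'][150:250,260:380,::-1],None,fx=5,fy=5,interpolation=2))
E
```

```text
t 12.45 tub [-159.8614   -0.1642  154.6413] Ftub [np.float64(1.92), np.float64(-0.23), np.float64(0.38)]
axes x [ 0.9769 -0.2137 -0.0059] y [-0.006   0.0002 -1.    ] z [ 0.2137  0.9769 -0.0011]
```

View pics/side6c.png

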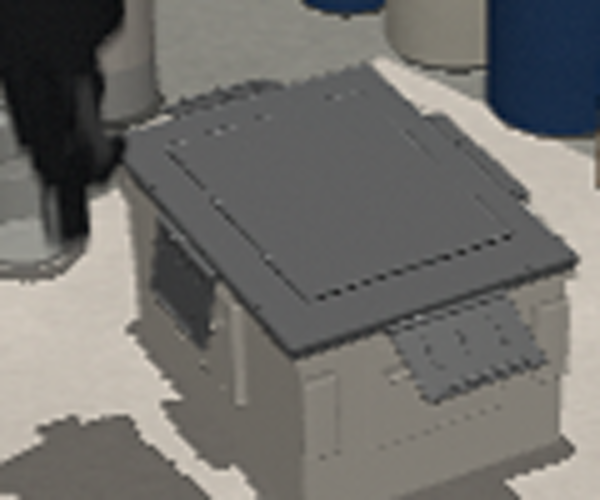

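Emit:
{"op": "step_arm", "data": {"hand": [0,0,0,0,0,0,0], "slide": [[0,-0.03,0],[0.032,0,-0.033],[0.032,0,-0.033],[0.032,0,-0.033],[0.032,0,-0.033],[0.032,0,-0.033],[0,0,0]], "twist": [[0,0,0],[0,0,0],[0,0,0],[0,0,0],[0,0,0],[0,0,0],[0,0,0]]}}

```text
time: 13.38
tool_pos: [0.5297, -0.1133, 0.1857]
eef_rot: [-0.702, 0.703, -0.076, 0.078]
force: [-1.5, 0.4, 0.4]
finger_gap: -0.002
```

```bash
python3 - <<'E'
from g import *
where(); goto((0,-.164,.18),(0,-.164,.085))
E
```

```text
t 13.38 tub [   6.206  -167.6847  185.6584] Ftub [np.float64(-1.6), np.float64(0.06), np.float64(0.39)]
axes x [ 0.9761 -0.2174  0.0027] y [ 0.0024 -0.0018 -1.    ] z [ 0.2174  0.9761 -0.0012]
to (0, -0.164, 0.18) [ 0.5244 -0.1084  0.18  ] slide [-0.0062  0.0056  0.0037] rows>= 1.0
to (0, -0.164, 0.085) [ 0.5244 -0.1084  0.085 ] slide [-0.0003  0.095   0.0001] rows>= 2.0
```

Emit:
{"op": "step_arm", "data": {"hand": [0,0,0,0,0,0,0,0,0], "slide": [[-0.005,0.02,0.004],[0,0.012,0],[0,0.012,0],[0,0.012,0],[0,0.012,0],[0,0.011,0],[0,0.011,0],[0,0.01,0],[0,0,0]], "twist": [[0,0,0],[0,0,0],[0,0,0],[0,0,0],[0,0,0],[0,0,0],[0,0,0],[0,0,0],[0,0,0]]}}

```text
time: 14.5
tool_pos: [0.5229, -0.1047, 0.085]
eef_rot: [0.703, -0.703, 0.077, -0.076]
force: [0.4, 0.9, 0.6]
finger_gap: -0.002
```

```bash
python3 - <<'E'
from g import *
where(); c=cam('side');cv2.imwrite('pics/side7c.png',cv2.resize(c['color'][150:270,260:400,::-1],None,fx=5,fy=5,interpolation=2))
E
```

```text
t 14.5 tub [  -2.2567 -160.7254   85.0281] Ftub [np.float64(0.17), np.float64(1.0), np.float64(0.6)]
axes x [ 0.9768 -0.2143 -0.0018] y [-0.0016  0.0007 -1.    ] z [0.2143 0.9768 0.0004]
```

View pics/side7c.png

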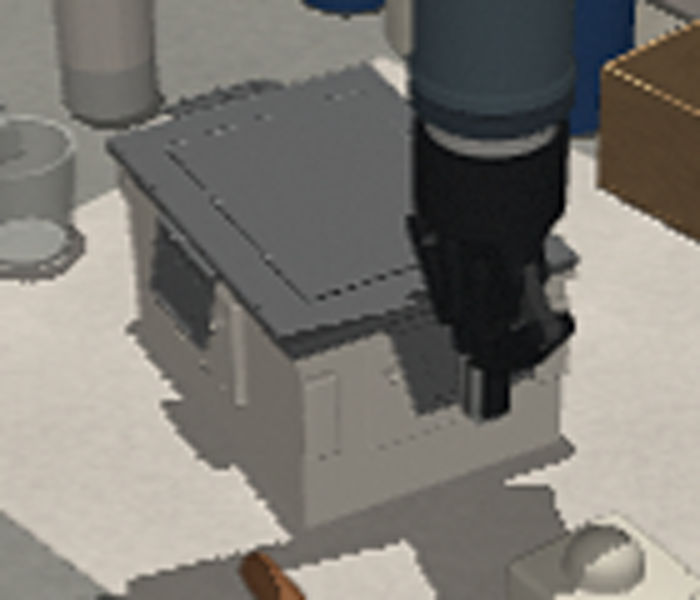

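Emit:
{"op": "step_arm", "data": {"hand": [0,0,0,0,0], "slide": [[0,0,0.002],[0,0,0.002],[0,0,0.002],[0,0,0.001],[0,0,0]], "twist": [[0,0,0],[0,0,0],[0,0,0],[0,0,0],[0,0,0]]}}

```text
time: 15.18
tool_pos: [0.5251, -0.0979, 0.0861]
eef_rot: [0.703, -0.703, 0.076, -0.076]
force: [0.4, -0.6, 0.0]
finger_gap: 0.005
```

Emit:
{"op": "step_arm", "data": {"hand": [0,0,0], "slide": [[0,0,0.001],[0,0,0.001],[0,0,0]], "twist": [[0,0,0],[0,0,0],[0,0,0]]}}

```text
time: 15.55
tool_pos: [0.5255, -0.096, 0.086]
eef_rot: [0.703, -0.703, 0.076, -0.076]
force: [-0.2, -0.8, -0.0]
finger_gap: -0.002
```

Emit:
{"op": "step_arm", "data": {"hand": [0,0,0], "slide": [[0,0,0.001],[0,0,0.001],[0,0,0]], "twist": [[0,0,0],[0,0,0],[0,0,0]]}}

```text
time: 15.92
tool_pos: [0.5259, -0.0941, 0.086]
eef_rot: [0.703, -0.703, 0.076, -0.076]
force: [-0.9, -0.3, 0.9]
finger_gap: 0.002
```

Emit:
{"op": "step_arm", "data": {"hand": [0,0,0], "slide": [[0,0,0.001],[0,0,0.001],[0,0,0]], "twist": [[0,0,0],[0,0,0],[0,0,0]]}}

```text
time: 16.3
tool_pos: [0.5263, -0.0921, 0.086]
eef_rot: [0.703, -0.703, 0.076, -0.076]
force: [0.0, 0.5, -0.8]
finger_gap: 0.002
```

Emit:
{"op": "step_arm", "data": {"hand": [0,0,0], "slide": [[0,0,0.001],[0,0,0.001],[0,0,0]], "twist": [[0,0,0],[0,0,0],[0,0,0]]}}

```text
time: 16.68
tool_pos: [0.5268, -0.0901, 0.086]
eef_rot: [0.703, -0.703, 0.076, -0.076]
force: [-0.0, -0.3, -0.3]
finger_gap: -0.002
```

Emit:
{"op": "step_arm", "data": {"hand": [0,0,0], "slide": [[0,0,0.001],[0,0,0.001],[0,0,0]], "twist": [[0,0,0],[0,0,0],[0,0,0]]}}

```text
time: 17.05
tool_pos: [0.5272, -0.0882, 0.086]
eef_rot: [0.703, -0.703, 0.076, -0.076]
force: [0.1, -0.9, -0.0]
finger_gap: 0.001
```

Emit:
{"op": "step_arm", "data": {"hand": [0,0,0], "slide": [[0,0,0.001],[0,0,0.001],[0,0,0]], "twist": [[0,0,0],[0,0,0],[0,0,0]]}}

```text
time: 17.42
tool_pos: [0.5276, -0.0862, 0.0859]
eef_rot: [0.703, -0.703, 0.076, -0.076]
force: [-0.4, -0.6, 0.1]
finger_gap: -0.005
```

Emit:
{"op": "step_arm", "data": {"hand": [0,0,0], "slide": [[0,0,0.001],[0,0,0.001],[0,0,0]], "twist": [[0,0,0],[0,0,0],[0,0,0]]}}

```text
time: 17.8
tool_pos: [0.528, -0.085, 0.0862]
eef_rot: [-0.703, 0.703, -0.076, 0.076]
force: [-2.7, -4.3, 1.5]
finger_gap: -0.003
```

```bash
python3 - <<'E'
from g import *
where(); c=cam('side');cv2.imwrite('pics/side8c.png',cv2.resize(c['color'][150:270,260:400,::-1],None,fx=5,fy=5,interpolation=2))
E
```

```text
t 17.8 tub [  -1.4945 -140.43     86.1863] Ftub [np.float64(-1.69), np.float64(-4.82), np.float64(1.51)]
axes x [ 0.9768 -0.2141  0.0003] y [ 0.0001 -0.0011 -1.    ] z [ 0.2141  0.9768 -0.001 ]
```

View pics/side8c.png

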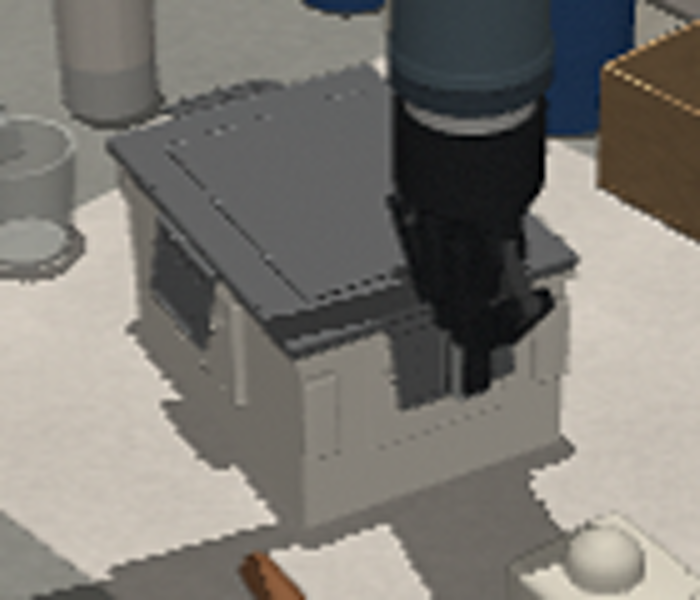

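Ridge is being met (4.8 N). Continue in 1 mm steps.

Emit:
{"op": "step_arm", "data": {"hand": [0,0], "slide": [[0,0,0.001],[0,0,0]], "twist": [[0,0,0],[0,0,0]]}}

```text
time: 18.1
tool_pos: [0.5283, -0.0846, 0.0864]
eef_rot: [-0.702, 0.704, -0.076, 0.076]
force: [-2.8, -7.2, 1.7]
finger_gap: -0.003
```

Emit:
{"op": "step_arm", "data": {"hand": [0,0], "slide": [[0,0,0.001],[0,0,0]], "twist": [[0,0,0],[0,0,0]]}}

```text
time: 18.35
tool_pos: [0.5284, -0.0843, 0.0865]
eef_rot: [-0.702, 0.704, -0.076, 0.076]
force: [-3.9, -10.3, 3.3]
finger_gap: -0.005
```

Emit:
{"op": "step_arm", "data": {"hand": [0,0], "slide": [[0,0,0.001],[0,0,0]], "twist": [[0,0,0],[0,0,0]]}}

```text
time: 18.6
tool_pos: [0.5286, -0.0841, 0.0866]
eef_rot: [-0.702, 0.704, -0.076, 0.076]
force: [-3.9, -12.7, 3.7]
finger_gap: -0.002
```

```bash
python3 - <<'E'
from g import *
where(); cs=cam('side');cv2.imwrite('pics/side9c.png',cv2.resize(cs['color'][180:250,320:380,::-1],None,fx=8,fy=8,interpolation=2))
for f in (0,.1,.2,.3,.4,.5):
    print(f,proj(cs,[tow(p,flappt(0,'r',f,.035,.046)),tow(p,flappt(0,'r',f,-.035,.046)),tow(p,flappt(0,'f',f,-.035,.046))]).ravel())
E
```

```text
t 18.6 tub [  -1.1806 -139.403    86.6276] Ftub [np.float64(-1.11), np.float64(-13.28), np.float64(3.68)]
axes x [ 0.9769 -0.2138  0.0009] y [-0.     -0.0042 -1.    ] z [ 0.2138  0.9769 -0.0041]
0 [337.9662 229.8968 360.9811 222.0299 303.6239 219.1322]
0.1 [338.8298 230.7594 361.8874 222.8542 302.0816 219.5585]
0.2 [339.6888 231.4766 362.793  223.5344 300.5427 219.8429]
0.3 [340.5349 232.0401 363.6895 224.0628 299.0217 219.982 ]
0.4 [341.3598 232.4433 364.568  224.4331 297.5334 219.9737]
0.5 [342.1552 232.6807 365.4198 224.64   296.0923 219.8174]
```

View pics/side9c.png

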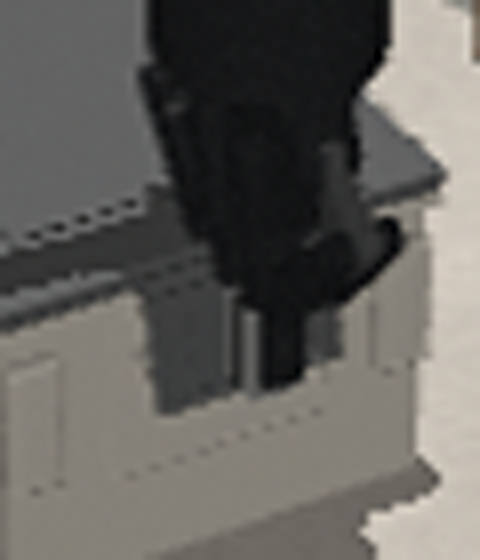

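Emit:
{"op": "step_arm", "data": {"hand": [0,0], "slide": [[0,0,0.001],[0,0,0]], "twist": [[0,0,0],[0,0,0]]}}

```text
time: 18.9
tool_pos: [0.5287, -0.0839, 0.0867]
eef_rot: [-0.701, 0.705, -0.076, 0.076]
force: [-5.0, -15.0, 3.1]
finger_gap: 0.002
```

Emit:
{"op": "step_arm", "data": {"hand": [0,0,0], "slide": [[0,0,-0.006],[0,0,-0.02],[0,0,-0.02]], "twist": [[0,0,0],[0,0,0],[0,0,0]]}}

```text
time: 19.27
tool_pos: [0.5189, -0.1254, 0.0858]
eef_rot: [0.703, -0.703, 0.076, -0.076]
force: [-0.2, -0.3, 0.4]
finger_gap: -0.002
```

```bash
python3 - <<'E'
from g import *
where(); cs=cam('side');cv2.imwrite('pics/side10c.png',cv2.resize(cs['color'][150:270,270:400,::-1],None,fx=5,fy=5,interpolation=2)); print(arm.read_state()['q'])
E
```

```text
t 19.27 tub [  -1.7735 -181.8017   85.8111] Ftub [np.float64(-0.1), np.float64(-0.37), np.float64(0.36)]
axes x [ 0.9769 -0.2136 -0.0002] y [-0.      0.0009 -1.    ] z [0.2136 0.9769 0.0009]
[-0.4502  0.3741  1.7624 -0.0008  1.0048 -1.8044]
```

View pics/side10c.png

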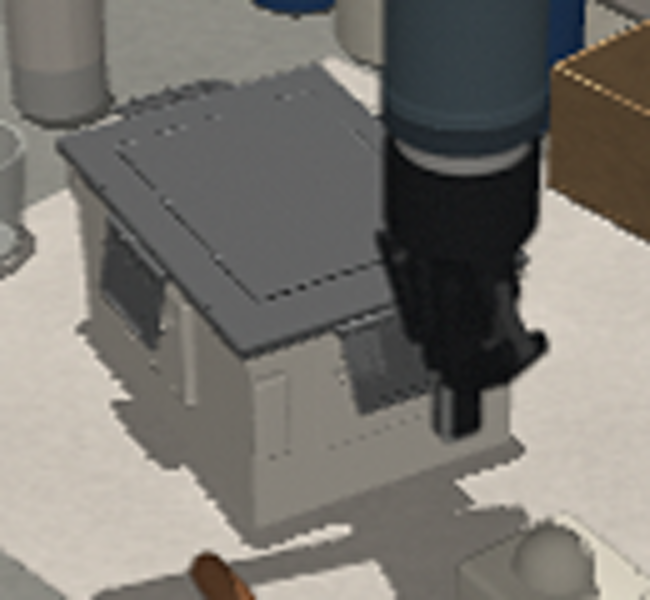

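Emit:
{"op": "step_arm", "data": {"hand": [0,0,0,0,0,0,0,0,0,0], "slide": [[0,-0.01,0],[0,-0.01,0],[0,-0.01,0],[0,-0.01,0],[0,-0.01,0],[0,-0.01,0],[0,-0.01,0],[0,-0.01,0],[0,0,0],[0,0,0]], "twist": [[0,0.1745,0],[0,0.1745,0],[0,0.1745,0],[0,0.1745,0],[0,0.1745,0],[0,0.1745,0],[0,0.1745,0],[0,0.1745,0],[0,0.1745,0],[0,0,0]]}}

```text
time: 20.58
tool_pos: [0.519, -0.1253, 0.1659]
eef_rot: [0.444, -0.444, 0.551, -0.55]
force: [0.1, 0.2, 0.2]
finger_gap: -0.002
```

```bash
python3 - <<'E'
from g import *
where(); goto((0,-.158,.16),(0,-.158,.083))
E
```

```text
t 20.57 tub [  -1.73   -181.6592  165.9033] Ftub [np.float64(0.07), np.float64(0.25), np.float64(0.18)]
axes x [-0.2125 -0.9772 -0.0005] y [-0.      0.0005 -1.    ] z [ 0.9772 -0.2125 -0.0001]
to (0, -0.158, 0.16) [ 0.5257 -0.1025  0.16  ] slide [-0.0237  0.0059  0.0018] rows>= 1.0
to (0, -0.158, 0.083) [ 0.5257 -0.1025  0.083 ] slide [0.    0.077 0.   ] rows>= 2.0
```

Now tool x points along −y of the tub. In with −x, then down.

Emit:
{"op": "step_arm", "data": {"hand": [0,0,0,0,0,0,0,0,0,0], "slide": [[-0.024,0,0.002],[0,0.006,0],[0,0.015,0],[0,0.015,0],[0,0.015,0],[0,0.015,0],[0,0.015,0],[0,0,0],[-0.004,0,0],[0,0,0]], "twist": [[0,0,0],[0,0,0],[0,0,0],[0,0,0],[0,0,0],[0,0,0],[0,0,0],[0,0,0],[0,0,0],[0,0,0]]}}

```text
time: 21.82
tool_pos: [0.5275, -0.0983, 0.0856]
eef_rot: [-0.444, 0.443, -0.55, 0.551]
force: [0.4, 0.4, -0.4]
finger_gap: 0.002
```

```bash
python3 - <<'E'
from g import *
where(); cs=cam('side');cv2.imwrite('pics/side11c.png',cv2.resize(cs['color'][150:270,270:400,::-1],None,fx=5,fy=5,interpolation=2))
E
```

```text
t 21.82 tub [   0.8431 -153.4887   85.6191] Ftub [np.float64(0.35), np.float64(0.46), np.float64(-0.39)]
axes x [-0.2135 -0.977   0.0001] y [ 0.0013 -0.0003 -1.    ] z [ 0.977  -0.2135  0.0013]
```

View pics/side11c.png

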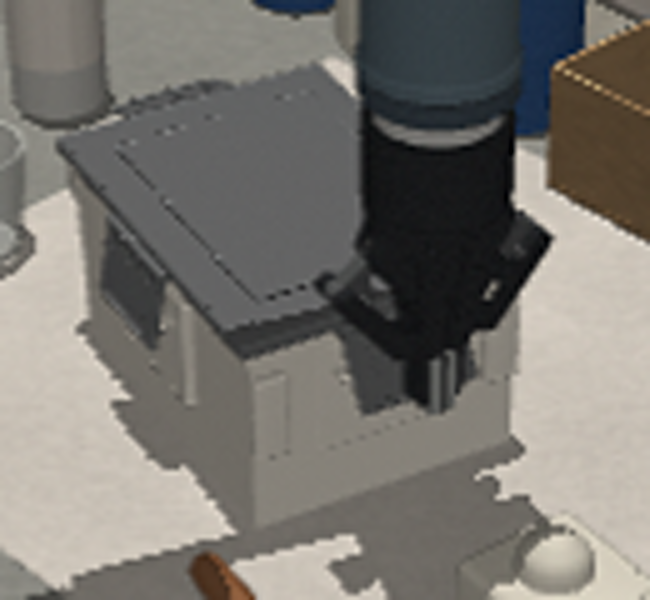

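Emit:
{"op": "step_arm", "data": {"hand": [0,0,0,0,0], "slide": [[-0.002,0,0],[-0.002,0,0],[-0.002,0,0],[-0.001,0,0],[0,0,0]], "twist": [[0,0,0],[0,0,0],[0,0,0],[0,0,0],[0,0,0]]}}

```text
time: 22.5
tool_pos: [0.5285, -0.0915, 0.0849]
eef_rot: [0.443, -0.443, 0.551, -0.551]
force: [-0.2, 0.5, 0.1]
finger_gap: 0.001
```

Emit:
{"op": "step_arm", "data": {"hand": [0,0,0], "slide": [[-0.001,0,0],[-0.001,0,0],[0,0,0]], "twist": [[0,0,0],[0,0,0],[0,0,0]]}}

```text
time: 22.88
tool_pos: [0.5289, -0.0896, 0.085]
eef_rot: [0.443, -0.443, 0.551, -0.551]
force: [-0.3, -0.5, 0.2]
finger_gap: -0.003
```

Emit:
{"op": "step_arm", "data": {"hand": [0,0,0], "slide": [[-0.001,0,0],[-0.001,0,0],[0,0,0]], "twist": [[0,0,0],[0,0,0],[0,0,0]]}}

```text
time: 23.25
tool_pos: [0.5293, -0.0876, 0.0849]
eef_rot: [0.443, -0.443, 0.551, -0.551]
force: [-0.5, 0.8, -0.3]
finger_gap: -0.002
```

Emit:
{"op": "step_arm", "data": {"hand": [0,0,0], "slide": [[-0.001,0,0],[-0.001,0,0],[0,0,0]], "twist": [[0,0,0],[0,0,0],[0,0,0]]}}

```text
time: 23.62
tool_pos: [0.5298, -0.0857, 0.085]
eef_rot: [0.443, -0.443, 0.551, -0.551]
force: [-0.9, -0.2, -0.6]
finger_gap: 0.002
```

Emit:
{"op": "step_arm", "data": {"hand": [0,0], "slide": [[-0.001,0,0],[0,0,0]], "twist": [[0,0,0],[0,0,0]]}}

```text
time: 23.88
tool_pos: [0.53, -0.0848, 0.085]
eef_rot: [0.443, -0.443, 0.551, -0.551]
force: [0.7, -0.8, -0.2]
finger_gap: -0.0
```

Emit:
{"op": "step_arm", "data": {"hand": [0,0], "slide": [[-0.001,0,0],[0,0,0]], "twist": [[0,0,0],[0,0,0]]}}

```text
time: 24.12
tool_pos: [0.5301, -0.084, 0.0849]
eef_rot: [-0.443, 0.443, -0.551, 0.551]
force: [-0.1, -2.3, -0.7]
finger_gap: -0.002
```

Ridge contact now; continue.

Emit:
{"op": "step_arm", "data": {"hand": [0,0], "slide": [[-0.001,0,0],[0,0,0]], "twist": [[0,0,0],[0,0,0]]}}

```text
time: 24.38
tool_pos: [0.5302, -0.0834, 0.0849]
eef_rot: [-0.443, 0.444, -0.551, 0.551]
force: [-1.7, -4.9, -1.8]
finger_gap: 0.001
```

Emit:
{"op": "step_arm", "data": {"hand": [0,0], "slide": [[-0.001,0,0],[0,0,0]], "twist": [[0,0,0],[0,0,0]]}}

```text
time: 24.62
tool_pos: [0.5304, -0.0828, 0.0848]
eef_rot: [-0.443, 0.444, -0.551, 0.551]
force: [-2.1, -6.2, -2.6]
finger_gap: 0.003
```

Emit:
{"op": "step_arm", "data": {"hand": [0,0], "slide": [[-0.001,0,0],[0,0,0]], "twist": [[0,0,0],[0,0,0]]}}

```text
time: 24.88
tool_pos: [0.5305, -0.0821, 0.0847]
eef_rot: [-0.443, 0.444, -0.551, 0.551]
force: [-1.2, -7.3, -3.0]
finger_gap: 0.001
```

Emit:
{"op": "step_arm", "data": {"hand": [0,0], "slide": [[-0.001,0,0],[0,0,0]], "twist": [[0,0,0],[0,0,0]]}}

```text
time: 25.12
tool_pos: [0.5307, -0.0811, 0.0847]
eef_rot: [-0.443, 0.444, -0.551, 0.551]
force: [-1.2, -8.2, -3.1]
finger_gap: 0.003
```

Emit:
{"op": "step_arm", "data": {"hand": [0,0], "slide": [[-0.001,0,0],[0,0,0]], "twist": [[0,0,0],[0,0,0]]}}

```text
time: 25.38
tool_pos: [0.531, -0.0793, 0.0848]
eef_rot: [0.443, -0.443, 0.551, -0.551]
force: [-0.2, -2.8, -2.4]
finger_gap: -0.001
```

Emit:
{"op": "step_arm", "data": {"hand": [0,0], "slide": [[-0.001,0,0],[0,0,0]], "twist": [[0,0,0],[0,0,0]]}}

```text
time: 25.62
tool_pos: [0.5317, -0.0772, 0.0851]
eef_rot: [0.444, -0.443, 0.551, -0.551]
force: [-0.3, -0.2, -0.0]
finger_gap: 0.003
```

Emit:
{"op": "step_arm", "data": {"hand": [0,0], "slide": [[-0.0005,0,0],[0,0,0]], "twist": [[0,0,0],[0,0,0]]}}

```text
time: 25.88
tool_pos: [0.5317, -0.0772, 0.0851]
eef_rot: [0.444, -0.443, 0.551, -0.551]
force: [0.2, -0.8, 0.2]
finger_gap: 0.001
```

Emit:
{"op": "step_arm", "data": {"hand": [0,0,0], "slide": [[-0.001,0,0],[-0.001,0,0],[0,0,0]], "twist": [[0,0,0],[0,0,0],[0,0,0]]}}

```text
time: 26.25
tool_pos: [0.5318, -0.077, 0.0851]
eef_rot: [-0.443, 0.444, -0.55, 0.551]
force: [-2.0, -7.2, 0.6]
finger_gap: 0.0
```

Emit:
{"op": "step_arm", "data": {"hand": [0,0,0,0], "slide": [[0.006,0,0],[0.02,0,0],[0.02,-0.03,0],[0,-0.05,0]], "twist": [[0,0,0],[0,0,0],[0,0,0],[0,0,0]]}}

```text
time: 26.75
tool_pos: [0.5207, -0.121, 0.1641]
eef_rot: [0.442, -0.443, 0.553, -0.55]
force: [1.0, -0.6, 0.7]
finger_gap: -0.0
```

```bash
python3 - <<'E'
from g import *
where(); cs=cam('side');cv2.imwrite('pics/side12c.png',cv2.resize(cs['color'][150:270,270:400,::-1],None,fx=5,fy=5,interpolation=2)); goto((0,.165,.19)); print(arm.read_state()['q'])
E
```

```text
t 26.75 tub [  -0.9407 -177.1276  164.0753] Ftub [np.float64(1.09), np.float64(-0.4), np.float64(0.66)]
axes x [-0.2156 -0.9765 -0.0014] y [-0.0041  0.0023 -1.    ] z [ 0.9765 -0.2155 -0.0045]
to (0, 0.165, 0.19) [0.5948 0.213  0.19  ] slide [-0.3424 -0.0182 -0.0035] rows>= 6.0
[-0.4362  0.281   1.656   0.0007  1.1961 -0.2199]
```

View pics/side12c.png

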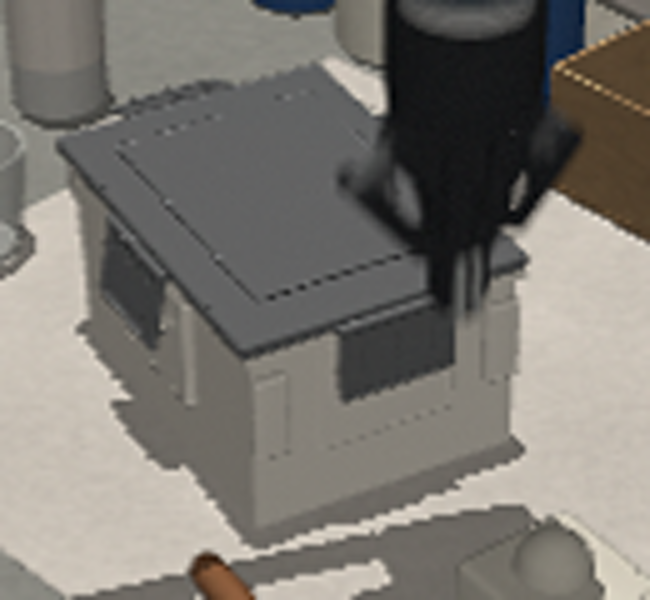

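Emit:
{"op": "step_arm", "data": {"hand": [0,0,0,0,0,0,0,0,0,0], "slide": [[0,-0.025,0],[-0.042,0,0],[-0.042,0,0],[-0.042,0,0],[-0.042,0,0],[-0.042,0,0],[-0.042,0,0],[-0.042,0,0],[-0.042,0,0],[0,0,0]], "twist": [[0,0,0],[0,0,0],[0,0,0],[0,0,0],[0,0,0],[0,0,0],[0,0,0],[0,0,0],[0,0,0],[0,0,0]]}}

```text
time: 28.05
tool_pos: [0.5939, 0.2109, 0.1895]
eef_rot: [0.445, -0.444, 0.55, -0.55]
force: [0.2, -0.6, -0.5]
finger_gap: -0.002
```

```bash
python3 - <<'E'
from g import *
where(); goto((0,.161,.18),(0,.161,.085)); print(arm.read_state()['q'])
c=cam('top');cv2.imwrite('pics/top13c.png',cv2.resize(c['color'][130:255,200:370,::-1],None,fx=4.5,fy=4.5,interpolation=2))
E
```

```text
t 28.05 tub [ -0.4676 162.7577 189.4683] Ftub [np.float64(0.32), np.float64(-0.53), np.float64(-0.55)]
axes x [-0.2101 -0.9777 -0.0014] y [-0.0001  0.0014 -1.    ] z [ 0.9777 -0.2101 -0.0004]
to (0, 0.161, 0.18) [0.594  0.2091 0.18  ] slide [0.0018 0.0095 0.0005] rows>= 1.0
to (0, 0.161, 0.085) [0.594  0.2091 0.085 ] slide [0.0001 0.095  0.    ] rows>= 2.0
[0.1637 0.4296 1.3916 0.0015 1.3203 0.3751]
```

View pics/top13c.png

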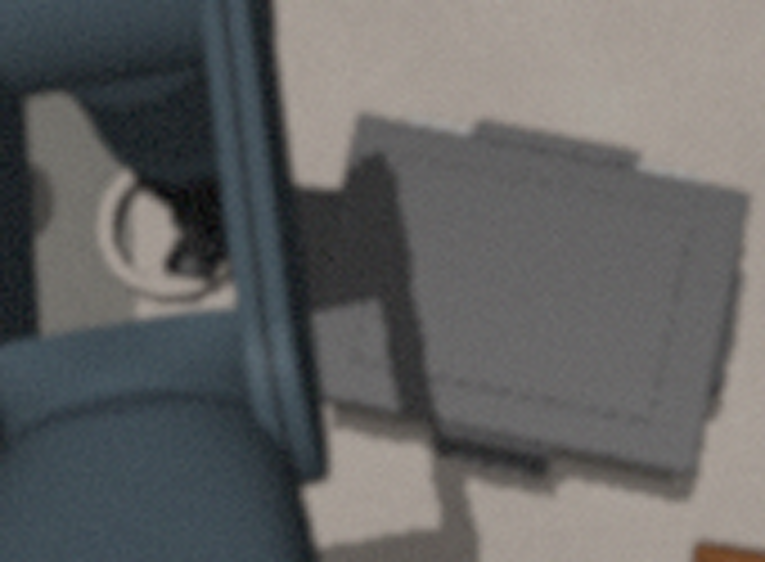

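```bash
python3 - <<'E'
from g import *
cam('side','side13')
E
```

```text
(no output)
```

View pics/side13.png

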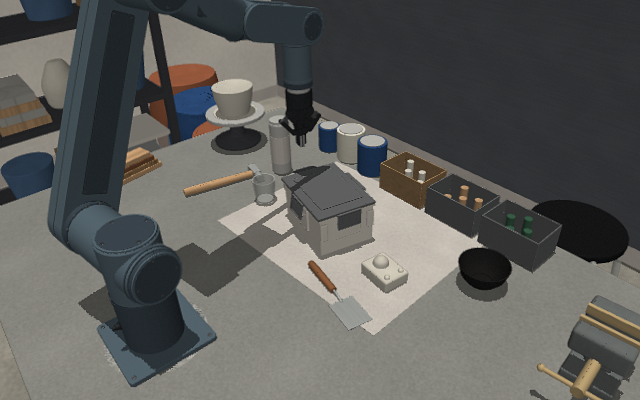

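Emit:
{"op": "step_arm", "data": {"hand": [0,0,0,0,0,0,0,0,0,0], "slide": [[0.002,0.02,0],[0,0.015,0],[0,0.012,0],[0,0.012,0],[0,0.012,0],[0,0.011,0],[0,0.011,0],[0,0.011,0],[0,0,0],[0,0,0]], "twist": [[0,0,0],[0,0,0],[0,0,0],[0,0,0],[0,0,0],[0,0,0],[0,0,0],[0,0,0],[0,0,0],[0,0,0]]}}

```text
time: 29.4
tool_pos: [0.5937, 0.2058, 0.086]
eef_rot: [-0.443, 0.443, -0.551, 0.551]
force: [-0.4, 0.3, 0.6]
finger_gap: 0.002
```

```bash
python3 - <<'E'
from g import *
where()
c=cam('top');cv2.imwrite('pics/top14c.png',cv2.resize(c['color'][130:255,200:370,::-1],None,fx=4.5,fy=4.5,interpolation=2))
c=cam('side');cv2.imwrite('pics/side14c.png',cv2.resize(c['color'][110:260,240:400,::-1],None,fx=4,fy=4,interpolation=2))
E
```

```text
t 29.4 tub [  0.3915 157.7332  86.0405] Ftub [np.float64(-0.47), np.float64(0.17), np.float64(0.61)]
axes x [-0.2138 -0.9769  0.    ] y [ 0.0001 -0.     -1.    ] z [ 0.9769 -0.2138  0.0001]
```

View pics/top14c.png

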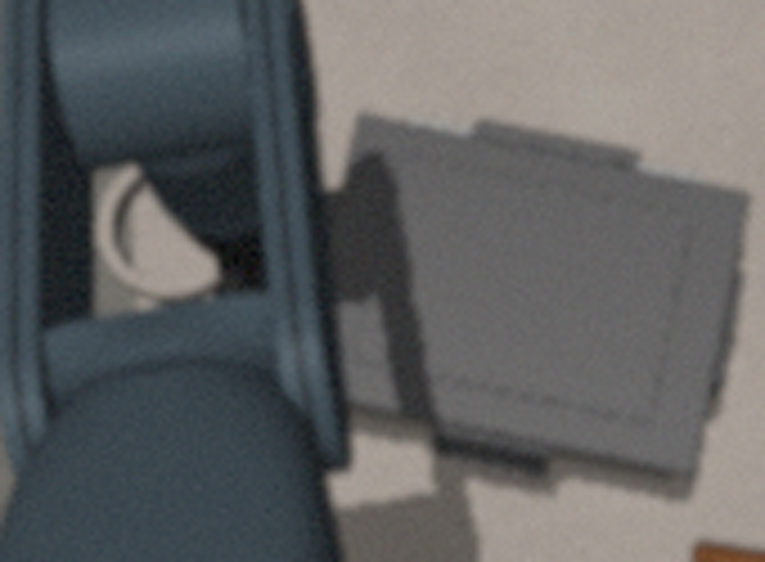

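View pics/side14c.png

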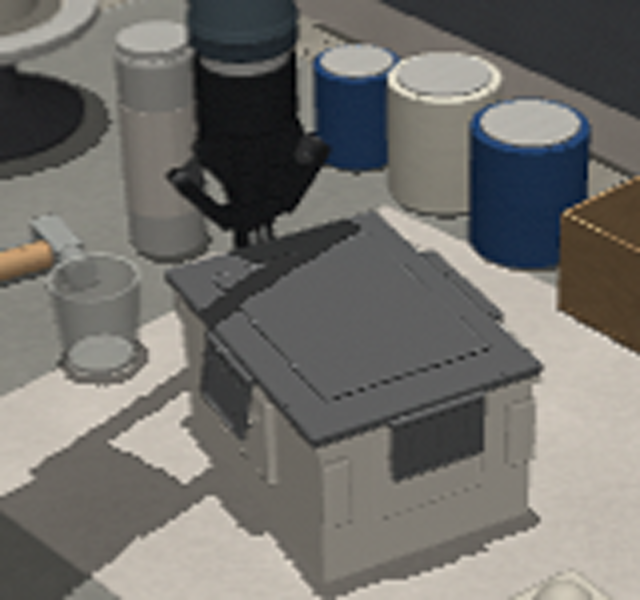

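Emit:
{"op": "step_arm", "data": {"hand": [0,0,0,0,0,0], "slide": [[0.003,0,0],[0.003,0,0],[0.002,0,0],[0.002,0,0],[0.001,0,0],[0,0,0]], "twist": [[0,0,0],[0,0,0],[0,0,0],[0,0,0],[0,0,0],[0,0,0]]}}

```text
time: 30.25
tool_pos: [0.5915, 0.1963, 0.086]
eef_rot: [0.444, -0.443, 0.551, -0.551]
force: [1.7, 6.3, -1.6]
finger_gap: -0.007
```

Emit:
{"op": "step_arm", "data": {"hand": [0,0,0], "slide": [[0.001,0,0],[0.001,0,0],[0,0,0]], "twist": [[0,0,0],[0,0,0],[0,0,0]]}}

```text
time: 30.62
tool_pos: [0.5906, 0.1925, 0.086]
eef_rot: [-0.443, 0.444, -0.551, 0.551]
force: [-0.6, 0.4, -0.3]
finger_gap: -0.001
```

Emit:
{"op": "step_arm", "data": {"hand": [0,0], "slide": [[0.001,0,0],[0,0,0]], "twist": [[0,0,0],[0,0,0]]}}

```text
time: 30.88
tool_pos: [0.5906, 0.1922, 0.086]
eef_rot: [0.443, -0.443, 0.551, -0.551]
force: [0.2, 1.9, -1.2]
finger_gap: 0.001
```

Emit:
{"op": "step_arm", "data": {"hand": [0,0], "slide": [[0.001,0,0],[0,0,0]], "twist": [[0,0,0],[0,0,0]]}}

```text
time: 31.12
tool_pos: [0.5905, 0.192, 0.086]
eef_rot: [0.444, -0.443, 0.551, -0.551]
force: [1.5, 4.6, -1.6]
finger_gap: -0.003
```

Emit:
{"op": "step_arm", "data": {"hand": [0,0], "slide": [[0.0015,0,0],[0,0,0]], "twist": [[0,0,0],[0,0,0]]}}

```text
time: 31.38
tool_pos: [0.5905, 0.1918, 0.086]
eef_rot: [0.444, -0.442, 0.552, -0.55]
force: [1.8, 9.4, -1.5]
finger_gap: -0.003
```

Emit:
{"op": "step_arm", "data": {"hand": [0,0,0,0,0,0,0,0,0,0], "slide": [[-0.006,0,0],[-0.015,0,0],[-0.015,-0.02,0],[0,-0.05,0],[0,-0.05,0],[0,-0.03,-0.03],[0,0,-0.06],[0,0,-0.06],[0,0,-0.06],[0,0,-0.05]], "twist": [[0,0,0],[0,0,0],[0,0,0],[0,0,0],[0,0,0],[0,0,0],[0,0,0],[0,0,0],[0,0,0],[0,0,0]]}}

```text
time: 32.62
tool_pos: [0.3416, 0.2809, 0.2363]
eef_rot: [-0.443, 0.443, -0.551, 0.551]
force: [0.5, 0.8, 0.0]
finger_gap: -0.003
```

```bash
python3 - <<'E'
from g import *
where()
c=cam('top');cv2.imwrite('pics/top15.png',c['color'][:,:,::-1]);cv2.imwrite('pics/top15c.png',cv2.resize(c['color'][130:255,220:390,::-1],None,fx=4.5,fy=4.5,interpolation=2))
c=cam('side');cv2.imwrite('pics/side15c.png',cv2.resize(c['color'][110:260,240:400,::-1],None,fx=4,fy=4,interpolation=2))
E
```

```text
t 32.62 tub [-261.9189  177.1176  236.2603] Ftub [np.float64(0.32), np.float64(0.92), np.float64(0.04)]
axes x [-0.2135 -0.9769 -0.    ] y [ 0.0003 -0.0001 -1.    ] z [ 0.9769 -0.2135  0.0003]
```

View pics/top15c.png

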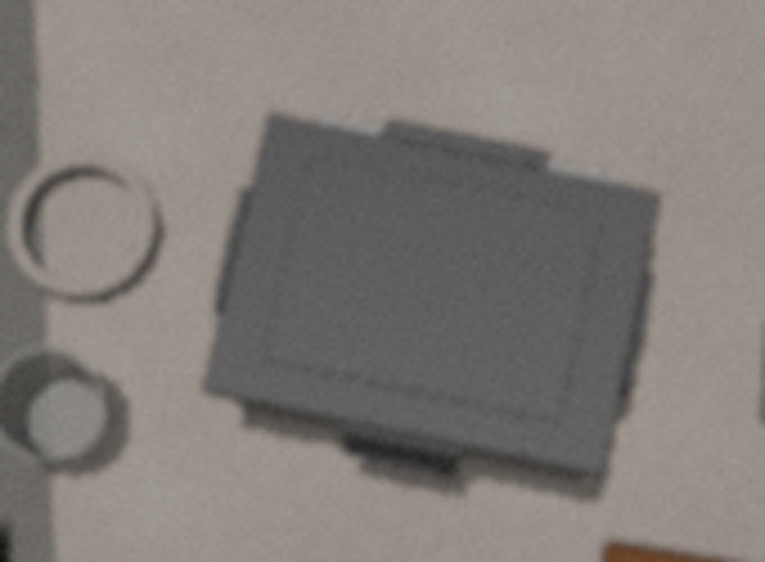

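View pics/side15c.png

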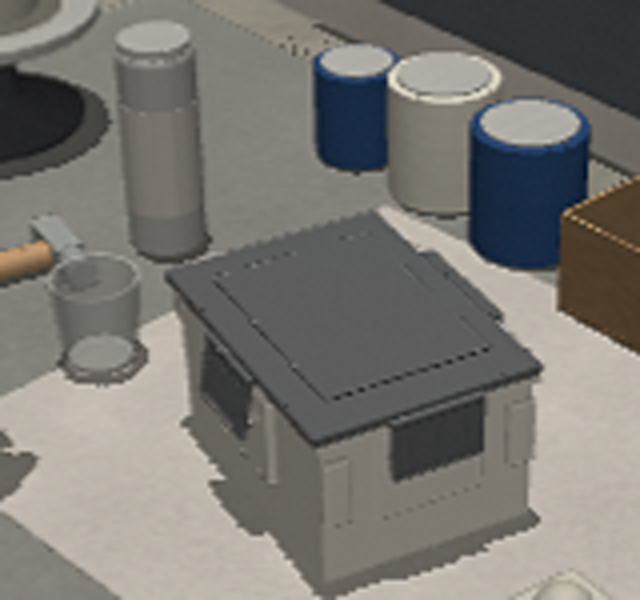

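Emit:
{"op": "step_arm", "data": {"hand": [0,0,0,0], "slide": [[0,0,0],[0,0,0],[0,0,0],[0,0,0]], "twist": [[0,0,0],[0,0,0],[0,0,0],[0,0,0]]}}

```text
time: 33.22
tool_pos: [0.3444, 0.2802, 0.2357]
eef_rot: [0.443, -0.443, 0.551, -0.551]
force: [-0.3, 0.2, 0.8]
finger_gap: -0.004
```

```bash
python3 -c "
from g import *
where(); print(ticket.hand_in())"
```

```text
t 33.23 tub [-258.9912  177.0399  235.7066] Ftub [np.float64(-0.37), np.float64(0.17), np.float64(0.81)]
axes x [-0.2149 -0.9766  0.0004] y [-0.0005 -0.0003 -1.    ] z [ 0.9766 -0.2149 -0.0004]
the job is handed in; nothing more can be done
None
```

The tub is closed. I pressed the lid onto its seal with about 14 N, then folded the front, right and left flaps home, and handed the job in at about 33 s.

- **Snaps:** each flap gave the expected sign, with the push force dropping suddenly and then a hard stop 2 to 3 mm farther in. The last pictures show the lid flat and all three flaps close against the walls after the gripper let go.
- **First try at the right flap failed:** the gripper's knuckles seem to have met the lid edge, and the force rose to about 16 N without a snap. I backed off, turned the gripper 90° and snapped the flap in at about 8 N. That 16 N was the highest force I read, though forces were only read at the end of each move.
- **Left flap seen less well:** it is hidden in the side view, so its state rests on the force readings and the top picture, where it stands out only about 4 mm.
- **Other things:** the cup, tape and spray can look unmoved in the last pictures I checked. I did not measure the other things' positions again.

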